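# Hang the rinsing basket on the drip hook and tug-test it

## Robot

A 7-joint arm with a two-finger parallel gripper is mounted at the origin on the work surface. World frame = base frame: x ahead of the robot, y to its left, z up, the work surface at z = 0. Lengths are in m, angles in rad, forces in N, time in s.
With the tool pointing down it reaches from about 0.425 to 0.875 m from the base axis. Payload 4.7 kg.
Tool frame: the origin (TCP) lies midway between the tips of the shut fingers; the grasp point (between the pads) lies 19 mm behind it; z points along the fingers, y is the line along which they close (so a half turn about z gives the same grasp; the last joint's range is limited). The gripper opens to 87 mm and grips with 3 to 60 N. Pads are 19 mm wide; open, the fingers measure 117 mm over their backs; the gripper's body (75 mm by 190 mm) begins 51 mm behind the grasp point.
Start: joints at [1.303, 0.321, -0.07, 1.45, 0.023, 1.371, -0.057], TCP at [0.181, -0.624, 0.223] pointing down, gripper open.
Joint ranges: [-2.86, 2.86], [-0.3, 2.09], [-1.38, 1.24], [0.06, 2.45], [-1.56, 4.7], [0.09, 2.05], [-2.69, 2.69]. Speed limits (rad/s): [2.57, 2.57, 3.14, 3.14, 3.14, 3.14, 3.14].

## Interface

Orientations are given as a rotation vector (axis times angle).
In Python, from bench import ctrl gives the robot as it stands. The module is installed in compiled form; this text tells all that it offers.
- The arm moves only by the shell command python3 -m handwheel 'ROWS' [FORCE]. ROWS is JSON, a list of rows, each a list of 7 numbers: the finger opening in m, from 0 to 0.087, then the shift along the tool's x, y, z in m, then the turn, a rotation vector about the tool's x, y, z in degrees. A call has 1 to 12 rows; each row shifts and turns the commanded pose from where the row before left it, along the tool's axes as they then stand; what a row does not reach is not made up. A row lasts 1/8 s, in which the tool goes at most 62.5 mm and 10.7 degrees, less where a joint would pass 70% of its speed; a pose out of reach is approached as far as the arm can. A call is refused whole if a number of a shift passes 0.0625 or a number of a turn 10.7, either way. A call with a gripper value outside its range is refused whole. The fingers move at their own pace and stop on an object; FORCE is the grip in N (left out, the last holds). Time passes only in rows, so rows that do not move let the fingers close. It gives the time, the measured TCP pose, the force, the opening and the grip force at its end, in the units of the state.
- ctrl.get_state(): the state, without advancing time (a new reading comes with each control period).
- ctrl.get_image(name): name is "scene" or "top" or "wrist"; returns (picture, depth): 400x640x3 uint8, blue, green, red; 400x640 float32, m along the optical axis (not along the pixel's ray), 0 where there is no reading.
- ctrl.camera_info(name): a dict with "intrinsics" (3x3 intrinsics, pixels), "R" (3x3) and "t" (3): a world point X has camera coordinates R X + t. Camera axes: x right, y down, z forward; pixel columns grow to the right and rows downward; lengths in m; the calibration is good to about 2 mm. A picture is of the moment at which its call begins: read the wrist's pose just before it. camera_info takes no time and is no camera call; for the wrist camera it gives the pose at the moment of the call.
- ctrl.close_job(): hands the job in; it is judged then, once.
The state is a dict: "time": time; "joint_positions": joint angles; "qd": joint speeds; "joint_torque": joint torques, N m; "position": TCP position; "tool_rot": TCP orientation; "ft_force": force on the tool from outside, world axes, zero at the start; "torque": the same for the moment, N m; "grip_width": opening from 0.0 (shut) to 1.0 (fully open); "grip_force": force on a finger pad.
Only numpy, scipy, OpenCV 4.12 (cv2) and the standard library are available. Lean on these libraries where they do the work, as an engineer would, in place of code of your own. Each camera call takes 0.05 s, during which the arm holds its last target. There are 200 camera calls.

## Task

Pick up the wire rinsing basket with the red tab and hang its bail on the hook of the drip stand, centred in the hook's dip. Before letting go, tug it down gently so that the hook carries about 6 newtons, and hold that pull for a second to confirm it is held; then ease off and leave it hanging upright, still and clear of the tray. Leave the blue-tabbed basket and everything else on the bench where they are.

Things in the scene. Friction and masses are not known exactly. Their poses are not given: they have to be found in the camera images.
- basket: the basket to hang: steel wire basket with a RED tab, upright, 44 (x) x 60 (y) mm, rim top 33 mm high. A bail of 6 mm wire in its y-z plane joins the two short sides (y = +-30 mm) over the top. Between rim and bail peak the window is 75 mm high at y = 0. 0.16 to 0.26 kg. Origin: centre of the underside; z up
- basket_apex (a point): peak of the basket's bail (wire centre), 112 mm above the basket's underside, on its axis; the underside of the peak is at 108 mm. The bail slopes from here to y = +-26 mm at 85 mm, then runs down to the rim. This peak must rest on the hook
- basket_grip (a point): where to hold the red plastic tab that stands on the bail's peak: on its axis, 138 mm above the basket's underside. The tab is 26 (x) x 14 (y) mm, from 112 to 156 mm high; close the fingers along the basket's y
- spare: a twin basket with a BLUE tab, same size; to be left alone. Origin: centre of its underside
- stand: drip stand fixed to the bench: white tray 180 x 120 x 8 mm, post 12 mm thick and 200 mm high at x = +110 mm, clamp, and an 8 mm thick brass hook arm running from the clamp along -x, over the tray. Origin: on the bench straight below the hook's dip; z up. Held basket: load on the hook = upward change of the tool force since the basket hung free in the air
- stand_dip (a point): point on the tray's top (8 mm above the bench) straight below the hook's dip. The HOOK'S HEIGHT IS NOT MEASURED: the arm's top at the dip is anywhere from 130 to 158 mm above the bench, to be found by touch or seen. The hook is springy: it sinks about 1 mm per 2 N, 15 mm at most
- stand_tip (a point): point on the tray's top straight below the hook's upturned tip, 28 mm from the dip along the stand's -x (the tip's end reaches 32 mm). The tip's top is 20 mm above the arm's top at the dip; towards the post the arm rises 6 mm in 30 mm. The bail goes on over the tip from the -x side, its plane across the arm (basket x along stand x)
- dish_a: round glass dish, 100 mm wide, 20 mm high; origin under its centre
- dish_b: round glass dish, 90 mm wide, 20 mm high; origin under its centre
- jar_a: glass jar with red lid, 104 mm wide, 170 mm high; origin under its centre
- jar_b: glass jar with red lid, 90 mm wide, 140 mm high; origin under its centre
- saline: white squeeze bottle, 48 mm wide, 130 mm high; origin under its centre
- brush: small brush, 120 mm long, lying along its x; origin under its middle
Not all that is in view belongs to the job. What is shaped like the basket but green is not meant.

How it is judged:
By the outcome, as a careful person would: the job done as asked, in the order asked, and still so for the second after the job is handed in, with the robot touching nothing.
It also fails if it takes over 58 s, if anything falls off the work surface, if the arm or the gripper's body presses on something with over 40 N, if the wrist force passes 120 N, or if a joint passes its speed limit or range.

## Working session

There is one attempt and no reset: what is moved stays moved. The work goes in short steps, Python scripts to look and compute and a shell command to move; the robot and the scene stay as the last step left them, time stands still between calls to the robot, and variables do not carry over. Pictures are saved under pics/ and viewed, at most 10 in all, crops included, and the job is handed in when it is done.

```bash
mkdir -p pics; cat > h.py <<'E'
import numpy as np, cv2
from scipy.spatial.transform import Rotation as Rn
from bench import ctrl
def cam(n):
    i=ctrl.camera_info(n); return np.array(i["intrinsics"]),np.array(i["R"]),np.array(i["t"])
def pts(depth,c):
    K,R,t=c; v,u=np.indices(depth.shape)
    P=np.stack([(u-K[0,2])/K[0,0]*depth,(v-K[1,2])/K[1,1]*depth,depth],-1)
    return (P-t)@R
def ray(u,v,c):
    K,R,t=c; d=R.T@np.linalg.inv(K)@np.array([u,v,1.]); return -R.T@t,d/np.linalg.norm(d)
def onz(u,v,c,z):
    o,d=ray(u,v,c); return o+d*(z-o[2])/d[2]
def tri(a,b):
    (o1,d1),(o2,d2)=a,b; A=np.stack([d1,-d2],1); s=np.linalg.lstsq(A,o2-o1,rcond=None)[0]
    p,q=o1+s[0]*d1,o2+s[1]*d2; return (p+q)/2,np.linalg.norm(p-q)
def proj(X,c):
    K,R,t=c; p=K@(R@np.asarray(X)+t); return p[:2]/p[2]
E
python3 - <<'E'
from h import *
s=ctrl.get_state(); print({k:np.round(v,3) for k,v in s.items()})
for n in("scene","top"):
    c=cam(n); im,d=ctrl.get_image(n); cv2.imwrite(f"pics/{n}0.png",im); np.savez(f"{n}0.npz",im=im,d=d)
    print(n,np.round(-c[1].T@c[2],3),np.round(c[1],2).tolist(),c[0][0,0],(d==0).mean())
E
```

```text
{'time': np.float64(0.0), 'joint_positions': array([ 1.303,  0.322, -0.07 ,  1.452,  0.023,  1.371, -0.057]), 'qd': array([ 0.001,  0.002, -0.   , -0.   ,  0.001,  0.   , -0.001]), 'joint_torque': array([-0.0000e+00, -4.9130e+01, -4.0400e-01, -3.1253e+01, -6.4000e-02,
        4.4000e-02,  0.0000e+00]), 'position': array([ 0.181, -0.624,  0.221]), 'tool_rot': array([-3.109e+00, -4.410e-01,  1.000e-03]), 'ft_force': array([0.318, 0.229, 1.173]), 'torque': array([ 0.006,  0.007, -0.03 ]), 'grip_force': np.float64(0.0), 'grip_width': np.float64(1.003)}
scene [1.154 0.355 1.004] [[-0.55, 0.84, 0.01], [0.65, 0.44, -0.62], [-0.52, -0.33, -0.79]] 427.0064303804652 0.0040234375
top [ 0.361 -0.044  1.647] [[-0.02, -1.0, -0.01], [-0.99, 0.02, -0.13], [0.13, 0.01, -0.99]] 459.77355368362544 0.00403515625
```

View pics/scene0.png

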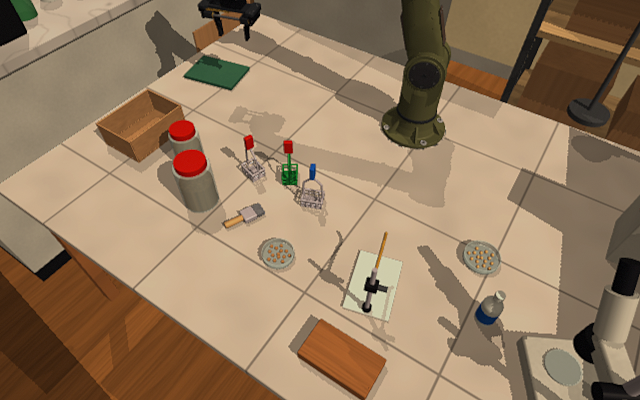

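View pics/top0.png

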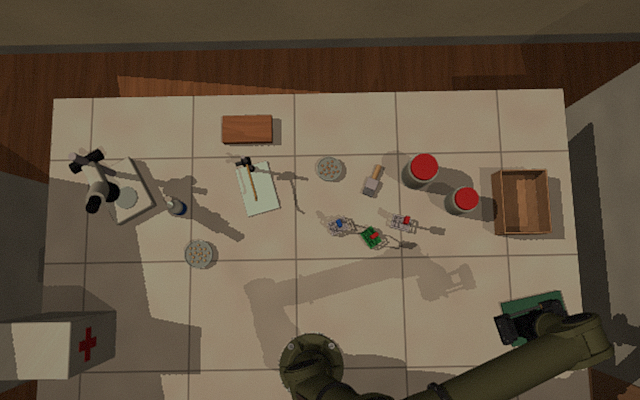

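Scene: the red-tab wire basket is at about (250,160) with its tab at (249,142). The green decoy, also red-tabbed, is at (289,165), the blue-tabbed spare at (312,190), and the stand with its brass arm at (375,270). Top: basket (403,222), decoy (373,237), spare (340,226), stand tray (258,188), post and clamp (245,162).

```bash
python3 - <<'E'
from h import *
D={n:np.load(n+"0.npz") for n in("scene","top")}
C={n:cam(n) for n in D}
boxes={"scene":{"tab":(235,130,262,155),"stand":(335,225,410,325)},"top":{"tab":(390,210,420,235),"stand":(225,145,285,220)}}
ctr={}
for n in D:
    im,d=D[n]["im"],D[n]["d"]; P=pts(d,C[n]); hsv=cv2.cvtColor(im,cv2.COLOR_BGR2HSV)
    red=((hsv[...,0]<8)|(hsv[...,0]>172))&(hsv[...,1]>150)&(hsv[...,2]>70)
    x0,y0,x1,y1=boxes[n]["tab"]; m=np.zeros_like(red); m[y0:y1,x0:x1]=red[y0:y1,x0:x1]
    v,u=np.nonzero(m); ctr[n]=(u.mean(),v.mean()); Q=P[m]
    print(n,"tab px",ctr[n],len(u),"P mean",Q.mean(0).round(3),"z range",np.percentile(Q[:,2],[2,98]).round(3))
    top=Q[Q[:,2]>0.148]; print("  top face",len(top),top.mean(0).round(3) if len(top) else "", cv2.minAreaRect((top[:,:2]*1000).astype(np.float32)) if len(top)>4 else "")
    x0,y0,x1,y1=boxes[n]["stand"]; S=P[y0:y1,x0:x1].reshape(-1,3); H=hsv[y0:y1,x0:x1].reshape(-1,3)
    br=(H[:,0]>8)&(H[:,0]<28)&(H[:,1]>120)&(S[:,2]>0.09)
    print("  brass",br.sum()); B=S[br]; B=B[np.argsort(B[:,0])]; print(B[::max(1,len(B)//14)].round(3).tolist())
    w=(S[:,2]>0.003)&(S[:,2]<0.016)&(H[:,2]>120)&(H[:,1]<60)
    print("  tray",w.sum(), cv2.minAreaRect((S[w][:,:2]*1000).astype(np.float32)))
    dk=(H[:,2]<60)&(S[:,2]>0.02); print("  dark",S[dk].mean(0).round(3),S[dk][:,2].max())
print("tri",tri(ray(*ctr["scene"],C["scene"]),ray(*ctr["top"],C["top"])))
a=D["scene"]["im"][120:325,220:420]; b=D["top"]["im"][145:265,225:425]
o=cv2.resize(a,None,fx=2.9,fy=2.9,interpolation=2)[:595]
b2=cv2.resize(D["top"]["im"][145:220,225:285],None,fx=3.5,fy=3.5,interpolation=2); b3=cv2.resize(D["top"]["im"][205:250,360:420],None,fx=3.5,fy=3.5,interpolation=2)
cv=np.zeros((600,800,3),np.uint8); cv[:o.shape[0],:580]=o[:,:580]; cv[:b2.shape[0],585:585+b2.shape[1]]=b2; cv[300:300+b3.shape[0],585:585+b3.shape[1]]=b3
cv2.imwrite("pics/crop0.png",cv)
E
```

```text
scene tab px (np.float64(248.66666666666666), np.float64(141.69444444444446)) 108 P mean [ 0.488 -0.322  0.135] z range [0.016 0.158]
  top face 36 [ 0.49  -0.321  0.154] ((488.4424743652344, -321.583740234375), (8.978708267211914, 24.794963836669922), 73.7114028930664)
  brass 97
[[0.562, 0.167, 0.151], [0.565, 0.173, 0.142], [0.569, 0.17, 0.139], [0.572, 0.171, 0.14], [0.576, 0.171, 0.137], [0.582, 0.177, 0.135], [0.589, 0.176, 0.134], [0.597, 0.177, 0.138], [0.603, 0.178, 0.137], [0.61, 0.181, 0.14], [0.619, 0.183, 0.139], [0.625, 0.187, 0.138], [0.634, 0.191, 0.14], [0.639, 0.191, 0.138], [0.645, 0.189, 0.141], [0.651, 0.192, 0.143], [1.154, 0.355, 1.004]]
  tray 2179 ((623.46337890625, 186.24905395507812), (182.62586975097656, 118.69595336914062), 15.140580177307129)
  dark [0.705 0.213 0.129] 1.0035224622673418
top tab px (np.float64(406.1219512195122), np.float64(219.6341463414634)) 41 P mean [ 0.487 -0.321  0.15 ] z range [0.115 0.165]
  top face 29 [ 0.488 -0.322  0.158] ((487.045654296875, -323.21533203125), (11.47730541229248, 22.320465087890625), 76.28473663330078)
  brass 68
[[0.56, 0.169, 0.148], [0.568, 0.173, 0.145], [0.575, 0.17, 0.142], [0.587, 0.179, 0.13], [0.595, 0.177, 0.141], [0.602, 0.18, 0.143], [0.612, 0.184, 0.141], [0.622, 0.184, 0.141], [0.632, 0.19, 0.141], [0.642, 0.19, 0.142], [0.649, 0.193, 0.144], [0.659, 0.196, 0.145], [0.666, 0.197, 0.141], [0.672, 0.197, 0.145], [0.678, 0.196, 0.148], [0.683, 0.197, 0.142], [0.686, 0.219, 0.13]]
  tray 1267 ((659.991943359375, 197.2952423095703), (255.8960418701172, 120.58273315429688), 15.048154830932617)
  dark [0.687 0.205 0.135] 1.6472848350892217
tri (array([ 0.48776787, -0.32313064,  0.13520242]), np.float64(0.0017249339237873046))
```

View pics/crop0.png

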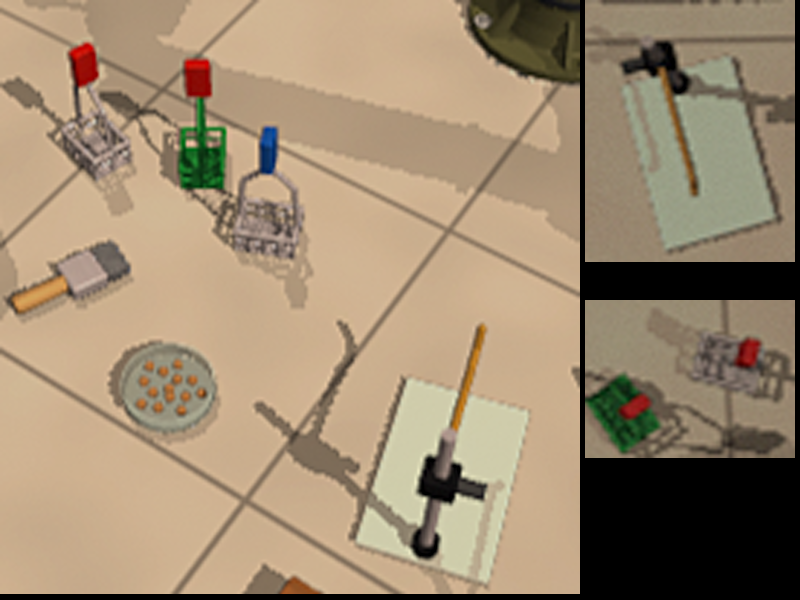

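The crop shows the red basket's tab tilted about -15° in x. The brass arm runs from the clamp (440,480) to the tip (482,328), at about 15° in the world.

```bash
cat >> h.py <<'E'
def goal(yaw):  # tool down, tool y along yaw+90 (mod 180)
    R=ctrl and Rn.from_rotvec(ctrl.get_state()["tool_rot"]); best=None
    for k in(0,180):
        a=np.radians(yaw+k); x=np.array([np.cos(a),np.sin(a),0]); z=np.array([0,0,-1.]); y=np.cross(z,x)
        G=Rn.from_matrix(np.stack([x,y,z],1)); r=(R.inv()*G)
        if best is None or r.magnitude()<best[1].magnitude(): best=(G,r)
    return best
def plan(tcp,yaw):
    s=ctrl.get_state(); G,r=goal(yaw); d=G.inv().apply(np.asarray(tcp)-s["position"])
    print("t",round(float(s["time"]),2),"turn deg",np.degrees(r.as_rotvec()).round(2),"then shift mm",(d*1000).round(1),"| tcp",s["position"].round(4),"F",s["ft_force"].round(2),"q7",s["joint_positions"][-1].round(2))
E
python3 -c "
from h import *
plan([.488,-.322,.28],-15)"
```

```text
t 0.1 turn deg [-1.000e-01  3.000e-02  3.115e+01] then shift mm [ 218.8 -371.2  -58.5] | tcp [ 0.1806 -0.6239  0.2215] F [-0.9   0.42  0.07] q7 -0.06
```

```bash
python3 -m handwheel '[[0.087,0,0,-0.02,0,0,10.4],[0.087,0,0,-0.02,0,0,10.4],[0.087,0,0,-0.0185,0,0,10.35],[0.087,0.0243,-0.0412,0,0,0,0],[0.087,0.0243,-0.0412,0,0,0,0],[0.087,0.0243,-0.0412,0,0,0,0],[0.087,0.0243,-0.0412,0,0,0,0],[0.087,0.0243,-0.0412,0,0,0,0],[0.087,0.0243,-0.0412,0,0,0,0],[0.087,0.0243,-0.0412,0,0,0,0],[0.087,0.0243,-0.0412,0,0,0,0],[0.087,0.0243,-0.0412,0,0,0,0]]'; python3 -m handwheel '[[0.087,0,0,0,0,0,0],[0.087,0,0,0,0,0,0]]'
python3 - <<'E'
from h import *
plan([.488,-.322,.28],-15)
c=cam("wrist"); im,d=ctrl.get_image("wrist"); cv2.imwrite("pics/w1.png",im); np.savez("w1.npz",im=im,d=d)
print("cam",(-c[1].T@c[2]).round(3))
P=pts(d,c); hsv=cv2.cvtColor(im,cv2.COLOR_BGR2HSV)
red=((hsv[...,0]<8)|(hsv[...,0]>172))&(hsv[...,1]>150)&(hsv[...,2]>60)
n,l,st,ce=cv2.connectedComponentsWithStats(red.astype(np.uint8))
for i in range(1,n):
    if st[i,4]<60: continue
    Q=P[l==i]; zt=np.percentile(Q[:,2],95); T=Q[(abs(Q[:,2]-zt)<0.006)]
    r=cv2.minAreaRect((T[:,:2]*1000).astype(np.float32)); print(ce[i].round(),st[i,4],"ztop",zt.round(4),"n",len(T),np.round(r[0],1),np.round(r[1],1),r[2])
E
```

```text
time: 1.6
position: [0.4887, -0.3216, 0.2806]
tool_rot: [-3.115, 0.41, 0.001]
ft_force: [0.8, -0.6, 0.6]
grip_width: 1.001
grip_force: 0.0
time: 1.85
position: [0.4875, -0.3232, 0.2806]
tool_rot: [3.114, -0.41, -0.002]
ft_force: [-0.6, -0.4, 0.3]
grip_width: 0.997
grip_force: 0.0
t 1.85 turn deg [ 0.03  0.07 -0.01] then shift mm [ 0.2 -1.3  0.6] | tcp [ 0.4875 -0.3232  0.2806] F [-0.59 -0.37  0.31] q7 -1.33
cam [ 0.559 -0.343  0.443]
[538.  38.] 7469 ztop 0.1415 n 6828 [ 550.4 -524.2] [76.1 61.9] 74.8970718383789
[320. 183.] 398 ztop 0.1572 n 396 [ 488.1 -324.2] [11.8 24.6] 74.64276123046875
```

View pics/w1.png

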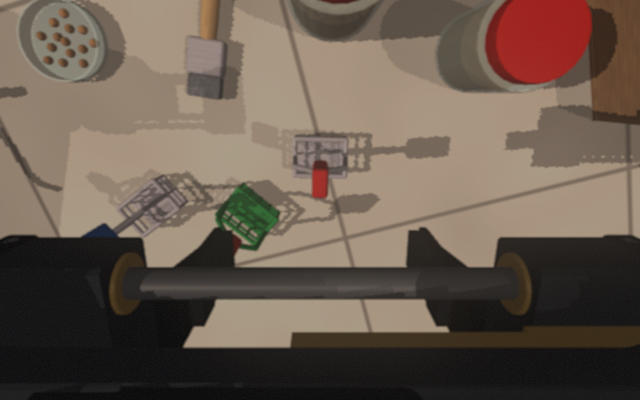

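The tab is at (320,183), centred between the fingers and aligned with them. The green decoy's tab is at (237,243) near the left finger, so I will narrow the opening before going down.

```bash
python3 -m handwheel '[[0.04,0,0,0,0,0,0],[0.04,0,0,0,0,0,0],[0.04,0,0,0.02,0,0,0],[0.04,0,0,0.03,0,0,0],[0.04,0,0,0.03,0,0,0],[0.04,0,0,0.03,0,0,0],[0.04,0,0,0.03,0,0,0],[0.04,0,0,0.0216,0,0,0],[0.04,0,0,0,0,0,0],[0.04,0,0,0,0,0,0]]'; python3 -c "
from h import *
plan([.488,-.324,.119],-15)"
```

```text
time: 3.15
position: [0.4884, -0.3234, 0.1205]
tool_rot: [3.114, -0.411, 0.002]
ft_force: [0.4, -0.2, -0.6]
grip_width: 0.459
grip_force: 0.0
t 3.15 turn deg [ 0.03 -0.08 -0.03] then shift mm [-0.3  0.7  1.5] | tcp [ 0.4884 -0.3234  0.1205] F [ 0.36 -0.18 -0.63] q7 -1.36
```

```bash
python3 -m handwheel '[[0.04,0,0,0.0012,0,0,0],[0,0,0,0,0,0,0],[0,0,0,0,0,0,0],[0,0,0,0,0,0,0],[0,0,0,0,0,0,0],[0,0,0,0,0,0,0]]' 35; python3 -m handwheel '[[0,0,0,-0.005,0,0,0],[0,0,0,-0.015,0,0,0],[0,0,0,-0.03,0,0,0],[0,0,0,-0.03,0,0,0],[0,0,0,-0.03,0,0,0],[0,0,0,-0.03,0,0,0],[0,0,0,-0.03,0,0,0],[0,0,0,0,0,0,0],[0,0,0,0,0,0,0]]'; python3 -c "
from h import *
plan([.521,.156,.29],15)"
```

```text
time: 3.9
position: [0.4881, -0.3229, 0.1183]
tool_rot: [3.115, -0.41, 0.0]
ft_force: [0.3, -0.8, -0.7]
grip_width: 0.157
grip_force: 34.9
time: 5.03
position: [0.4874, -0.3225, 0.2872]
tool_rot: [-3.114, 0.41, 0.002]
ft_force: [-1.1, 0.5, -3.2]
grip_width: 0.158
grip_force: 34.9
t 5.03 turn deg [ -0.04   0.08 -30.  ] then shift mm [ 156.3 -453.5   -2.8] | tcp [ 0.4874 -0.3225  0.2872] F [-1.06  0.49 -3.21] q7 -1.33
```

```bash
python3 -m handwheel '[[0,0,0,-0.01,0,0,-10],[0,0,0,-0.01,0,0,-10],[0,0,0,0,0,0,-10],[0,0.01,-0.03,0,0,0,0],[0,0.0174,-0.0504,0,0,0,0],[0,0.0174,-0.0504,0,0,0,0],[0,0.0174,-0.0504,0,0,0,0],[0,0.0174,-0.0504,0,0,0,0],[0,0.0174,-0.0504,0,0,0,0],[0,0.0174,-0.0504,0,0,0,0],[0,0.0174,-0.0504,0,0,0,0],[0,0.0174,-0.0504,0,0,0,0]]'; python3 -m handwheel '[[0,0.0071,-0.0203,0,0,0,0],[0,0,0,0,0,0,0],[0,0,0,0,0,0,0],[0,0,0,0,0,0,0],[0,0,0,0,0,0,0]]'; python3 - <<'E'
from h import *
plan([.521,.156,.30],15)
ims=[]
for n in("scene","top","wrist"):
    c=cam(n); im,d=ctrl.get_image(n); np.savez(n+"2.npz",im=im,d=d); ims.append(im)
    if n=="wrist": print(c[0].tolist()); np.savez("wc2.npz",K=c[0],R=c[1],t=c[2])
cv=np.zeros((600,800,3),np.uint8)
cv[:250,:400]=cv2.resize(ims[2],(400,250),interpolation=3)
cv[:300,400:]=cv2.resize(ims[1][130:280,200:400],(400,300))
cv[300:,:400]=cv2.resize(ims[0][180:330,300:500],(400,300))
cv2.imwrite("pics/p2.png",cv)
E
```

```text
time: 6.52
position: [0.5191, 0.1355, 0.3065]
tool_rot: [3.114, 0.409, -0.004]
ft_force: [2.0, -1.2, -2.5]
grip_width: 0.156
grip_force: 34.9
time: 7.15
position: [0.5218, 0.1545, 0.3082]
tool_rot: [3.115, 0.407, -0.0]
ft_force: [-0.4, -0.9, -2.5]
grip_width: 0.158
grip_force: 34.9
t 7.15 turn deg [ 0.03  0.01 -0.12] then shift mm [-0.4 -1.7  8.2] | tcp [0.5218 0.1545 0.3082] F [-0.41 -0.91 -2.52] q7 -1.71
[[350.85709595812006, 0.0, 319.9989672584597], [0.0, 350.85709595812006, 192.36023352880096], [0.0, 0.0, 1.0]]
```

View pics/p2.png

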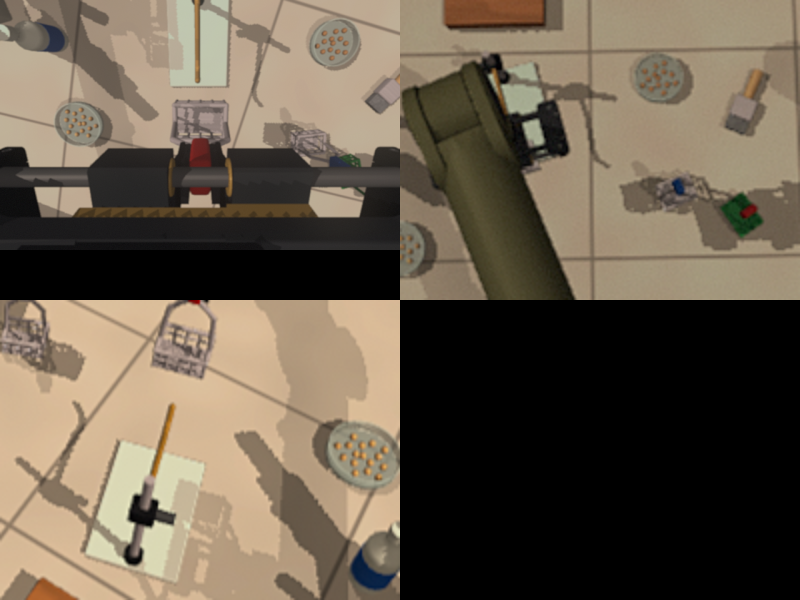

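The composite shows the basket held upright by its red tab. In the wrist view the hook arm runs straight up the middle of the picture (tip at about (197,80) of the half-scale wrist panel), with the tray above it. Next I measure the hook from the wrist and scene views.

```bash
python3 - <<'E'
from h import *
w=np.load("wc2.npz"); C={"wrist":(w["K"],w["R"],w["t"]),"scene":cam("scene")}
ex=np.array([np.cos(np.radians(15)),np.sin(np.radians(15))]); ey=np.array([-ex[1],ex[0]]); O=np.array([.589,.1745])
tips={}
for n,b in(("wrist",(270,0,350,150)),("scene",(365,225,400,275))):
    f=np.load(n+"2.npz"); im,d=f["im"],f["d"]; P=pts(d,C[n]); hsv=cv2.cvtColor(im,cv2.COLOR_BGR2HSV)
    x0,y0,x1,y1=b; m=np.zeros(d.shape,bool); s=np.s_[y0:y1,x0:x1]
    H=hsv[s]; m[s]=(H[...,0]>8)&(H[...,0]<28)&(H[...,1]>110)&(P[s][...,2]>.1)&(P[s][...,2]<.19)
    Q=P[m]; X=(Q[:,:2]-O)@ex; Y=(Q[:,:2]-O)@ey; vv,uu=np.nonzero(m)
    print(n,len(Q),"fit yaw",15+np.degrees(np.arctan(np.polyfit(X,Y,1)[0])).round(2),"xmin",X.min().round(4))
    for a in np.arange(-.04,.08,.008):
        k=(X>=a)&(X<a+.008)
        if k.sum(): print("  x %.3f n %d Y %.4f z90 %.4f zmax %.4f"%(a+.004,k.sum(),np.median(Y[k]),np.percentile(Q[k,2],90),Q[k,2].max()))
    i=np.argmax(vv) if n=="wrist" else np.argmin(vv); print("  tip px",uu[vv==vv[i]].mean(),vv[i]); tips[n]=(uu[vv==vv[i]].mean(),vv[i])
    T=(P[...,2]>.003)&(P[...,2]<.014)&(hsv[...,2]>120)&(hsv[...,1]<60)
    nn,l,st,_=cv2.connectedComponentsWithStats(T.astype(np.uint8)); i=1+st[1:,4].argmax(); r=cv2.minAreaRect((P[l==i][:,:2]*1000).astype(np.float32)); print("  tray",r)
p,e=tri(ray(*tips["wrist"],C["wrist"]),ray(*tips["scene"],C["scene"])); print("tip tri",p.round(4),e.round(4),"stand frame",(p[:2]-O)@ex,(p[:2]-O)@ey)
E
```

```text
wrist 841 fit yaw 14.98 xmin -0.0288
  x -0.028 n 32 Y 0.0023 z90 0.1547 zmax 0.1555
  x -0.020 n 60 Y 0.0019 z90 0.1507 zmax 0.1533
  x -0.012 n 54 Y 0.0020 z90 0.1375 zmax 0.1392
  x -0.004 n 53 Y 0.0024 z90 0.1359 zmax 0.1371
  x 0.004 n 54 Y 0.0020 z90 0.1355 zmax 0.1363
  x 0.012 n 53 Y 0.0023 z90 0.1373 zmax 0.1380
  x 0.020 n 60 Y 0.0018 z90 0.1389 zmax 0.1393
  x 0.028 n 55 Y 0.0022 z90 0.1405 zmax 0.1413
  x 0.036 n 58 Y 0.0017 z90 0.1411 zmax 0.1419
  x 0.044 n 65 Y 0.0021 z90 0.1413 zmax 0.1423
  x 0.052 n 70 Y 0.0020 z90 0.1413 zmax 0.1425
  x 0.060 n 71 Y 0.0020 z90 0.1415 zmax 0.1425
  x 0.068 n 72 Y 0.0019 z90 0.1418 zmax 0.1425
  x 0.076 n 84 Y 0.0019 z90 0.1420 zmax 0.1427
  tip px 315.0 131
  tray ((616.0006103515625, 184.24447631835938), (163.8218536376953, 120.26756286621094), 14.944375038146973)
scene 94 fit yaw 15.31 xmin -0.027
  x -0.028 n 5 Y 0.0024 z90 0.1537 zmax 0.1547
  x -0.020 n 16 Y 0.0021 z90 0.1483 zmax 0.1506
  x -0.012 n 8 Y 0.0020 z90 0.1366 zmax 0.1390
  x -0.004 n 7 Y 0.0028 z90 0.1356 zmax 0.1359
  x 0.004 n 7 Y 0.0018 z90 0.1361 zmax 0.1371
  x 0.012 n 5 Y 0.0032 z90 0.1382 zmax 0.1383
  x 0.020 n 6 Y 0.0018 z90 0.1387 zmax 0.1392
  x 0.028 n 7 Y 0.0027 z90 0.1411 zmax 0.1413
  x 0.036 n 7 Y 0.0024 z90 0.1417 zmax 0.1420
  x 0.044 n 6 Y 0.0033 z90 0.1412 zmax 0.1425
  x 0.052 n 7 Y 0.0021 z90 0.1412 zmax 0.1417
  x 0.060 n 8 Y 0.0027 z90 0.1427 zmax 0.1432
  x 0.068 n 5 Y 0.0037 z90 0.1421 zmax 0.1424
  tip px 385.5 232
  tray ((624.0845947265625, 186.06443786621094), (179.739013671875, 118.29623413085938), 15.02303695678711)
tip tri [0.5604 0.1687 0.1497] 0.0014 stand frame -0.029099388779589164 0.001748000533920234
```

```bash
python3 -m handwheel '[[0,0,-0.002,0.013,0,0,0],[0,0,-0.002,0.03,0,0,0],[0,0,0,0.03,0,0,0],[0,0,0,0.03,0,0,0],[0,0,0,0.02,0,0,0],[0,0,0,0.0095,0,0,0],[0,0,0,0,0,0,0],[0,0,0,0,0,0,0],[0,0,0,0,0,0,0]]'; cat > avg.py <<'E'
from h import *
import sys
F=[];Z=[]
for i in range(int(sys.argv[1])): ctrl.get_image("top"); s=ctrl.get_state(); F.append(s["ft_force"]); Z.append(s["position"])
print("F",np.mean(F,0).round(2),"sd",np.std(F,0).round(2),"z",np.mean(Z,0).round(4)); plan([.5914,.1772,float(sys.argv[2])],15)
E
python3 avg.py 12 .175
```

```text
time: 8.43
position: [0.5212, 0.1597, 0.1766]
tool_rot: [3.115, 0.41, 0.003]
ft_force: [0.9, 0.9, -2.4]
grip_width: 0.157
grip_force: 34.9
F [ 0.01  0.1  -2.57] sd [0.4  0.53 0.5 ] z [0.5207 0.1595 0.1759]
t 9.03 turn deg [ 0.    0.01 -0.  ] then shift mm [73.   1.3  0.7] | tcp [0.5205 0.1595 0.1757] F [-0.07  0.99 -3.1 ] q7 -1.76
```

Free load is -2.57 N. Moving in over the tip.

```bash
python3 -m handwheel '[[0,0.008,0.001,0,0,0,0],[0,0.012,0,0,0,0,0],[0,0.012,0,0,0,0,0],[0,0.012,0,0,0,0,0],[0,0.012,0,0,0,0,0],[0,0.01,0,0,0,0,0],[0,0.0067,0,0,0,0,0],[0,0,0,0,0,0,0],[0,0,0,0,0,0,0],[0,0,0,0,0,0,0]]'; python3 - <<'E'
from h import *
plan([.5914,.1772,.148],15)
im,d=ctrl.get_image("scene"); w,_=ctrl.get_image("wrist")
cv=np.zeros((600,800,3),np.uint8); cv[:,:480]=cv2.resize(im[195:345,320:440],(480,600),interpolation=2); cv[:200,480:]=cv2.resize(w,(320,200)); cv2.imwrite("pics/p3.png",cv)
E
```

```text
time: 10.28
position: [0.5908, 0.1772, 0.1758]
tool_rot: [3.114, 0.41, 0.0]
ft_force: [-0.5, 0.1, -2.5]
grip_width: 0.159
grip_force: 34.9
t 10.28 turn deg [ 0.02  0.   -0.  ] then shift mm [ 0.6  0.2 27.8] | tcp [0.5908 0.1772 0.1758] F [-0.53  0.05 -2.5 ] q7 -1.82
```

View pics/p3.png

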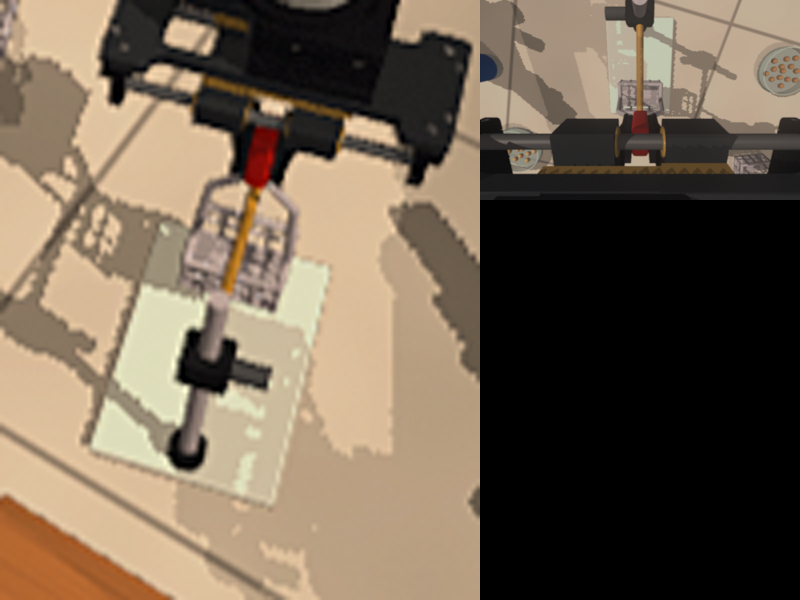

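The scene crop shows the arm passing through the bail window, under the red tab at (260,160). The bail peak looks centred over the arm. Lowering.

```bash
python3 -m handwheel '[[0,0.0005,0,0.008,0,0,0],[0,0,0,0.01,0,0,0],[0,0,0,0.008,0,0,0],[0,0,0,0.0015,0,0,0],[0,0,0,0,0,0,0],[0,0,0,0,0,0,0]]'; python3 avg.py 6 .146; python3 -m handwheel '[[0,0,0,0.001,0,0,0],[0,0,0,0.001,0,0,0],[0,0,0,0,0,0,0]]'; python3 avg.py 6 .146
```

```text
time: 11.12
position: [0.5918, 0.1777, 0.1486]
tool_rot: [-3.115, -0.41, -0.001]
ft_force: [0.2, -0.2, -1.6]
grip_width: 0.157
grip_force: 34.9
F [ 0.37  0.31 -2.53] sd [0.55 0.52 0.72] z [0.5917 0.1776 0.1485]
t 11.43 turn deg [ 0.01 -0.01 -0.  ] then shift mm [-0.3  0.2  2.4] | tcp [0.5916 0.1775 0.1484] F [ 1.    1.07 -1.58] q7 -1.83
time: 11.8
position: [0.5915, 0.1776, 0.1463]
tool_rot: [-3.115, -0.41, -0.0]
ft_force: [1.2, -0.8, -2.2]
grip_width: 0.156
grip_force: 34.9
F [-0.29  0.54 -1.74] sd [0.37 0.44 0.69] z [0.5915 0.1776 0.1463]
t 12.1 turn deg [-0. -0. -0.] then shift mm [-0.2  0.3  0.3] | tcp [0.5915 0.1776 0.1463] F [ 0.05  0.57 -2.09] q7 -1.83
```

```bash
python3 -m handwheel '[[0,0,0,0.0008,0,0,0],[0,0,0,0.0008,0,0,0],[0,0,0,0,0,0,0]]'; python3 avg.py 8 .143
```

```text
time: 12.48
position: [0.5916, 0.1776, 0.1449]
tool_rot: [3.115, 0.41, 0.0]
ft_force: [-0.1, -0.4, 0.7]
grip_width: 0.157
grip_force: 34.9
F [-1.19  0.09  0.77] sd [0.48 0.46 0.52] z [0.5916 0.1776 0.1448]
t 12.88 turn deg [-0.   -0.01 -0.  ] then shift mm [-0.3  0.3  1.7] | tcp [0.5916 0.1776 0.1447] F [-1.31  0.2   0.83] q7 -1.83
```

Load is about 3.3 N, with a push toward -x, so the bail sits slightly on the post-side slope. I will ease up, shift 1.5 mm toward the tip and lower again.

```bash
python3 -m handwheel '[[0,0,0,-0.002,0,0,0],[0,0,0,-0.002,0,0,0],[0,-0.0015,0,0,0,0,0],[0,0,0,0.002,0,0,0],[0,0,0,0.002,0,0,0],[0,0,0,0,0,0,0],[0,0,0,0,0,0,0]]'; python3 avg.py 10 .143
```

```text
time: 13.75
position: [0.59, 0.1772, 0.1448]
tool_rot: [3.115, 0.41, -0.0]
ft_force: [-1.4, -0.7, -0.0]
grip_width: 0.161
grip_force: 34.9
F [-1.12  0.05  0.72] sd [0.67 0.48 0.48] z [0.59   0.1772 0.1447]
t 14.25 turn deg [0. 0. 0.] then shift mm [1.3 0.3 1.6] | tcp [0.5901 0.1772 0.1446] F [-1.04  0.85  0.08] q7 -1.83
```

```bash
python3 -m handwheel '[[0,0,0,-0.002,0,0,0],[0,0,0,-0.002,0,0,0],[0,-0.002,0,0,0,0,0],[0,0,0,0.002,0,0,0],[0,0,0,0.002,0,0,0],[0,0,0,0,0,0,0],[0,0,0,0,0,0,0]]'; python3 avg.py 10 .143
```

```text
time: 15.12
position: [0.5882, 0.1767, 0.1449]
tool_rot: [3.115, 0.41, 0.0]
ft_force: [-0.8, -0.1, 0.6]
grip_width: 0.158
grip_force: 34.9
F [-1.03  0.12  0.81] sd [0.33 0.36 0.56] z [0.5882 0.1767 0.1448]
t 15.62 turn deg [ 0.   -0.01 -0.  ] then shift mm [3.2 0.3 1.7] | tcp [0.5882 0.1766 0.1447] F [-0.71  0.33  1.96] q7 -1.83
```

```bash
python3 -m handwheel '[[0,0,0,-0.002,0,0,0],[0,0,0,-0.002,0,0,0],[0,0.002,0,0,0,0,0],[0,0,0,0.002,0,0,0],[0,0,0,0.002,0,0,0],[0,0,0,0.0007,0,0,0],[0,0,0,0.0006,0,0,0],[0,0,0,0,0,0,0],[0,0,0,0,0,0,0]]'; python3 avg.py 10 .143
```

```text
time: 16.75
position: [0.5902, 0.1772, 0.1437]
tool_rot: [-3.115, -0.41, -0.001]
ft_force: [-1.5, 0.0, 2.6]
grip_width: 0.161
grip_force: 34.9
F [-0.99  0.24  2.84] sd [0.44 0.43 0.5 ] z [0.5902 0.1772 0.1435]
t 17.25 turn deg [-0.   -0.02 -0.  ] then shift mm [1.2 0.3 0.4] | tcp [0.5902 0.1772 0.1434] F [-0.92  0.47  3.55] q7 -1.83
```

```bash
python3 -m handwheel '[[0,0,0,0.0003,0,0,0],[0,0,0,0,0,0,0],[0,0,0,0,0,0,0],[0,0,0,0,0,0,0]]'; python3 avg.py 20 .143
```

```text
time: 17.75
position: [0.5902, 0.1772, 0.1431]
tool_rot: [-3.115, -0.41, -0.0]
ft_force: [-1.4, 1.5, 4.4]
grip_width: 0.159
grip_force: 34.9
F [-0.28  0.67  3.6 ] sd [0.51 0.53 0.52] z [0.5901 0.1772 0.1431]
t 18.75 turn deg [ 0.   -0.01  0.  ] then shift mm [1.2 0.3 0. ] | tcp [0.5902 0.1772 0.143 ] F [0.04 1.51 3.32] q7 -1.83
```

Held 6.2 N for over a second. Easing off until the hook carries just the basket's weight, then releasing.

```bash
python3 -m handwheel '[[0,0,0,-0.0007,0,0,0],[0,0,0,-0.0007,0,0,0],[0,0,0,-0.0006,0,0,0],[0,0,0,0,0,0,0],[0,0,0,0,0,0,0]]'; python3 avg.py 8 .145; python3 -m handwheel '[[0.02,0,0,0,0,0,0],[0.022,0,0,0,0,0,0],[0.026,0,0,0,0,0,0],[0.032,0,0,0,0,0,0],[0.04,0,0,0,0,0,0],[0.04,0,0,0,0,0,0],[0.04,0,0,0,0,0,0]]'; python3 - <<'E'
from h import *
plan([.5902,.1772,.145],15)
im,d=ctrl.get_image("scene"); w,_=ctrl.get_image("wrist")
cv=np.zeros((600,800,3),np.uint8); cv[:,:480]=cv2.resize(im[195:345,320:440],(480,600),interpolation=2); cv[:200,480:]=cv2.resize(w,(320,200)); cv2.imwrite("pics/p4.png",cv)
E
```

```text
time: 19.38
position: [0.59, 0.1771, 0.1448]
tool_rot: [-3.115, -0.41, 0.0]
ft_force: [1.7, 2.2, -0.0]
grip_width: 0.157
grip_force: 34.9
F [1.23 1.44 0.27] sd [0.35 0.36 0.37] z [0.5901 0.1771 0.1449]
t 19.77 turn deg [ 0.    0.01 -0.  ] then shift mm [ 1.3  0.2 -0. ] | tcp [0.5901 0.1771 0.145 ] F [1.74 1.95 0.3 ] q7 -1.83
time: 20.65
position: [0.5901, 0.1771, 0.145]
tool_rot: [3.115, 0.41, -0.0]
ft_force: [-0.4, -0.0, 0.4]
grip_width: 0.454
grip_force: 0.0
t 20.65 turn deg [ 0.  0. -0.] then shift mm [ 0.2 -0.   0. ] | tcp [0.5901 0.1771 0.145 ] F [-0.42 -0.04  0.4 ] q7 -1.83
```

View pics/p4.png

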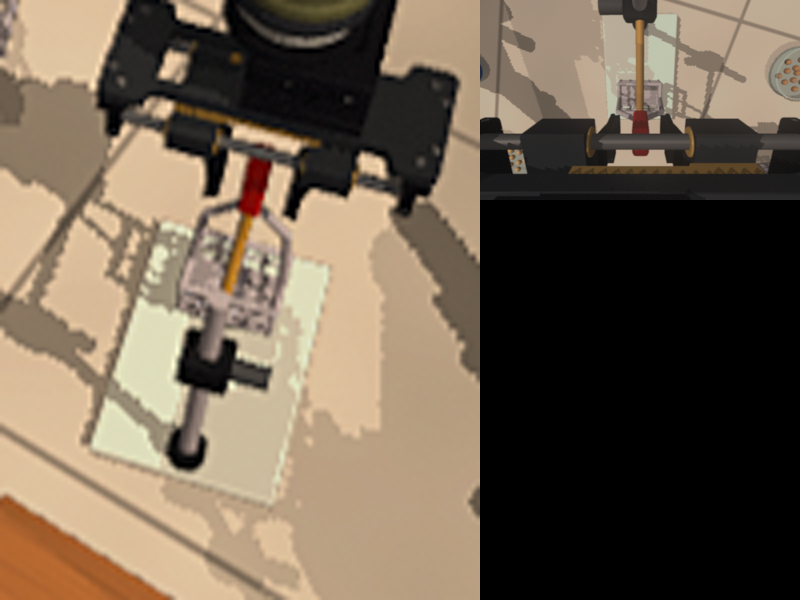

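The basket hangs on the arm, with the tab at (255,185) midway between the open fingers. Retreating straight up and checking.

```bash
python3 -m handwheel '[[0.04,0,0,-0.006,0,0,0],[0.04,0,0,-0.015,0,0,0],[0.04,0,0,-0.02,0,0,0],[0.04,0,0,-0.03,0,0,0],[0.04,0,0,-0.04,0,0,0],[0.04,0,0,-0.04,0,0,0],[0.04,-0.02,0,0,0,0,0],[0.04,-0.03,0,0,0,0,0],[0.04,-0.03,0,0,0,0,0],[0.04,-0.02,0,0,0,0,0],[0.04,0,0,0,0,0,0],[0.04,0,0,0,0,0,0]]'; python3 - <<'E'
from h import *
O=np.array([.5902,.1771]); ex=np.array([np.cos(np.radians(15)),np.sin(np.radians(15))]); ey=np.array([-ex[1],ex[0]])
ims=[]
for rep in range(2):
  for n in("scene","wrist"):
    c=cam(n); im,d=ctrl.get_image(n); ims.append(im); P=pts(d,c); hsv=cv2.cvtColor(im,cv2.COLOR_BGR2HSV)
    r=((hsv[...,0]<8)|(hsv[...,0]>172))&(hsv[...,1]>140)&(hsv[...,2]>50)&(np.linalg.norm(P[...,:2]-O,axis=-1)<.05)
    Q=P[r]; zt=np.percentile(Q[:,2],95); T=Q[Q[:,2]>zt-.006]; lo=Q[Q[:,2]<zt-.025]
    q=cv2.minAreaRect((T[:,:2]*1000).astype(np.float32)); cc=np.array(q[0])/1000
    print(n,len(Q),len(T),"ztop",zt.round(4),"ctr stand xy mm",(1000*(cc-O)@ex).round(1),(1000*(cc-O)@ey).round(1),np.round(q[1],1),q[2], "low part",(1000*(lo.mean(0)[:2]-O)@ex).round(1) if len(lo) else "",(1000*(lo.mean(0)[:2]-O)@ey).round(1) if len(lo) else "")
cv=np.zeros((600,800,3),np.uint8); cv[:,:480]=cv2.resize(ims[2][195:345,320:440],(480,600),interpolation=2); cv[:200,480:]=cv2.resize(ims[3],(320,200)); cv2.imwrite("pics/p5.png",cv)
print(ctrl.get_state()["time"])
E
```

```text
time: 22.25
position: [0.4943, 0.1515, 0.297]
tool_rot: [3.115, 0.41, 0.003]
ft_force: [-0.7, -0.4, -0.5]
grip_width: 0.456
grip_force: 0.0
scene 93 41 ztop 0.1843 ctr stand xy mm 2.0 -0.3 [21.  11.1] 13.017325401306152 low part 10.8 0.2
wrist 573 573 ztop 0.1839 ctr stand xy mm -6.9 -0.5 [36.9 12. ] 15.182683944702148 low part  
scene 95 44 ztop 0.1848 ctr stand xy mm 1.2 -0.1 [23.1 11.6] 13.270837783813477 low part 9.7 0.2
wrist 572 572 ztop 0.1839 ctr stand xy mm -6.7 -0.4 [37.4 11.9] 15.375382423400879 low part  
22.45
```

View pics/p5.png

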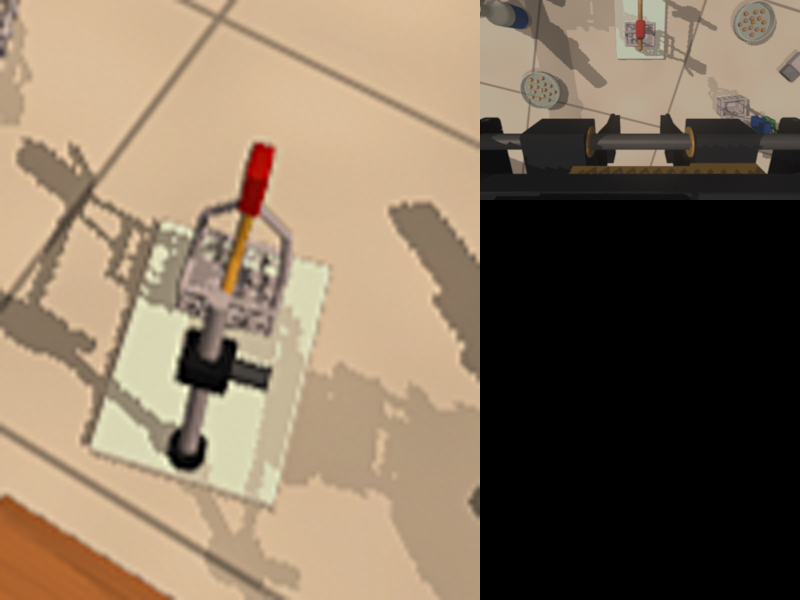

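The basket hangs upright and still on the arm. The tab is at (258,180), centred within about 2 mm, and the underside is about 20 mm clear of the tray. Everything else is in place, so I am handing in.

```bash
python3 -m handwheel '[[0.04,0,0,0,0,0,0],[0.04,0,0,0,0,0,0],[0.04,0,0,0,0,0,0],[0.04,0,0,0,0,0,0],[0.04,0,0,0,0,0,0],[0.04,0,0,0,0,0,0]]'; python3 -c "
from bench import ctrl
print(ctrl.close_job())"
```

```text
time: 23.2
position: [0.4935, 0.1512, 0.296]
tool_rot: [3.115, 0.41, 0.0]
ft_force: [0.1, 0.1, 0.7]
grip_width: 0.461
grip_force: 0.0
the job is handed in; nothing more can be done
None
```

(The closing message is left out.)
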